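Make up the consolidation kit and the moisture kit for one soil sample

TASK

Make up the two kits for the next sample. On the blue carrier build the consolidation stack: one porous stone lying flat in the round seat, the specimen ring centred flat on it, and the other porous stone centred flat on top of the ring; on the yellow carrier put the lidded moisture tin upright in its round well and the red and white marker in the pen groove. Keep the specimen ring level all the while, and leave the open tin of soil and the steel weight where they stand.

Things in the scene. Friction and masses are not known exactly. Their poses are not given: they have to be found in the camera images.
- blue_carrier: Blue carrier, fixed: plate 140 x 140 mm on a grey base, round seat in its middle. Origin: centre of the underside on the worktop, z up. Blue face 14 mm above the worktop; seat 72 mm in diameter, centred on the origin, its grey floor 10 mm above the worktop. Low steel rails along its x at y = +-64 mm, top 31 mm high. Stands left or right, yawed a little.
- yellow_carrier: Yellow carrier, fixed, 156 (its x) by 176 mm (y), at left or right. Origin: underside centre, on the worktop. Yellow face at 16 mm, grey floors of well and groove at 10 mm. Round tin well, 68 mm wide, centred at x -31, y 0 mm. Pen groove along its y, 26 x 150 mm, centred at x 48, y 0; a finger gap (y +-24 mm, x 14 mm to the far edge) crosses it at floor level. Rails at y +-82 mm, top 33 mm high.
- stone_1: flat beige-grey sintered porous stone, a disc 62 mm in diameter and 10 mm thick, lying flat among the stock; the two stones are alike. Loose, about 0.06 kg. Origin: centre of the underside, z up.
- stone_2: flat beige-grey sintered porous stone, a disc 62 mm in diameter and 10 mm thick, lying flat among the stock; the two stones are alike. Loose, about 0.06 kg. Origin: centre of the underside, z up.
- specimen_ring: specimen ring: a grey-brown cylinder, darker and taller than the stones, 64 mm in diameter and 29 mm high, a metal ring filled flush with pressed soil, the same both ways up. Loose, about 0.42 kg (+-20 %). Origin: centre of the underside, z up.
- lidded_tin: white moisture tin with its lid on: body 56 mm in diameter, lid 59 mm, 38 mm high over the lid; the lid is fixed to it and solid to 36 mm. Loose, about 0.09 kg (0.06 to 0.13). Grip across the body. Origin: centre of the underside, z up.
- marker: Marker pen, white barrel and red cap, 135 mm long, 17 mm thick, lying on the worktop beside the carriers, left or right (a thin green pencil, not needed, lies on the other side). Loose, 0.02 kg. Origin: middle of its length, on the underside as it lies at the start; y runs along its length. It may lie in the groove either way round and rolled.
- soil_tin_open: open white moisture tin with brown soil in it, 56 mm in diameter, 36 mm high, in use for another sample: to be left where it stands. Loose. Origin: centre of the underside, z up.
- steel_weight: light steel slotted weight, a disc 56 mm in diameter and 26 mm high with a slot: to be left where it stands. Loose, 0.46 kg. Origin: centre of the underside, z up.
Mind the look-alikes: they are no part of the job. What is shaped like the specimen_ring but black is not meant.

How it is judged (in metres and radians):
At the end, for the whole second after the job is handed in: Stone in the seat (10 mm), ring on it (12 mm), other stone on the ring (10 mm), heights to 3 mm; lidded tin in its well (10 mm) and marker in the groove (14 mm across, 14 mm along, 0.15 rad); stones, ring and tin level to 0.1 rad; all five at rest (((horizontal distance between stone_1 and blue_carrier below 0.01 m and z of stone_1 in the frame of blue_carrier between 0.006 and 0.0135 m and horizontal distance between specimen_ring and blue_carrier below 0.012 m and z of specimen_ring in the frame of blue_carrier between 0.016 and 0.0235 m and horizontal distance between stone_2 and specimen_ring below 0.01 m and z of stone_2 in the frame of blue_carrier between 0.045 and 0.0525 m) or (horizontal distance between stone_2 and blue_carrier below 0.01 m and z of stone_2 in the frame of blue_carrier between 0.006 and 0.0135 m and horizontal distance between specimen_ring and blue_carrier below 0.012 m and z of specimen_ring in the frame of blue_carrier between 0.016 and 0.0235 m and horizontal distance between stone_1 and specimen_ring below 0.01 m and z of stone_1 in the frame of blue_carrier between 0.045 and 0.0525 m)) and angle between each of stone_1, stone_2, specimen_ring, lidded_tin's own z axis and vertical below 0.1 rad and x of lidded_tin in the frame of yellow_carrier between -0.041 and -0.021 m and y of lidded_tin in the frame of yellow_carrier between -0.01 and 0.01 m and z of lidded_tin in the frame of yellow_carrier between 0.006 and 0.0135 m and x of marker in the frame of yellow_carrier between 0.034 and 0.062 m and y of marker in the frame of yellow_carrier between -0.014 and 0.014 m and z of marker in the frame of yellow_carrier between 0 and 0.03 m and angle between the y axis of marker and the y axis of yellow_carrier, either way round below 0.15 rad and linear speed of each of stone_1, stone_2, specimen_ring, lidded_tin, marker below 0.02 m/s); the robot touches nothing.
It fails at once if the specimen ring is tipped by more than 0.5 rad (angle between specimen_ring's own z axis and vertical above 0.5 rad).
It fails at once if the open tin of soil is shifted by more than 25 mm or tipped by more than 0.4 rad (distance of soil_tin_open from where it was at the start of the episode above 0.025 m or angle between soil_tin_open's own z axis and vertical above 0.4 rad).
It fails at once if the steel weight is shifted by more than 25 mm (distance of steel_weight from where it was at the start of the episode above 0.025 m).
It also fails if it takes over 115 s, if anything falls off the work surface, if the arm or the gripper's body presses on something with over 40 N, if the wrist force passes 120 N, or if a joint passes its speed limit or range.

ROBOT

A 6-joint arm with a two-finger parallel gripper is mounted at the origin on a cart in front of the work surface, level with it; the furniture and walls round the work are solid. World frame = base frame: x ahead of the robot, y to its left, z up, the work surface at z = 0. Lengths are in mm, angles in rad, forces in N, time in s.
With the tool pointing down it reaches from about 350 to 775 mm from the base axis. Payload 7.3 kg.
Tool frame: the origin (TCP) lies at the centre of the arm's flange, where the gripper is bolted on; the fingertips stand 178 mm ahead of it and the grasp point (between the pads) lies 159 mm ahead of it; z points along the fingers, y is the direction in which the jaws open and shut (so a half turn about z gives the same grasp; the last joint's range is limited). The gripper opens to 92 mm and grips with 3 to 60 N. Pads are 19 mm wide; open, the fingers measure 130 mm over their backs; the gripper's body (75 mm by 190 mm) begins 47 mm behind the grasp point.
Start: joints at [1.129, 0.342, 1.524, -0, 1.275, -0.146], TCP at [153.018, 502.208, 404.741] pointing down, gripper open.
Joint ranges: [-2.53, 2.53], [-0.77, 2.02], [0.04, 2.7], [-1, 4.14], [0.28, 2.66], [-3.11, 3.11]. Speed limits (rad/s): [2.57, 2.57, 3.14, 3.14, 3.14, 3.14].

INTERFACE

Orientations are given as [roll, pitch, yaw] about the fixed x, y, z axes, in that order (R = Rz(yaw) Ry(pitch) Rx(roll)).
In Python, from plant import get_obs, capture, close_job gives the robot as it stands. The module is installed in compiled form; this text tells all that it offers.
- The arm moves only by the shell command python3 -m pendant 'ROWS'. ROWS is JSON, a list of rows, each a list of 3 entries, a list of its own where there are three numbers: the shift along the tool's x, y, z in m, then the turn, a rotation vector about the tool's x, y, z in rad, then the finger opening in m, from 0 to 0.0918. In form: [[[tx, ty, tz], [wx, wy, wz], fingers], ...]. A call has 1 to 10 rows; each row is the pose to reach, as a shift and turn from the pose commanded when the call began, along the tool's axes at that moment; what a row does not reach only later rows make up. A row lasts 1/12 s, in which the tool goes at most 41.7 mm and 7.16 degrees, less where a joint would pass 70% of its speed; a pose out of reach is approached as far as the arm can. A call with a gripper value outside its range is refused whole. The fingers move at their own pace and stop on an object; the grip force is fixed at half the most. Time passes only in rows, so rows that repeat a pose let the fingers close. It gives the time, the measured TCP pose, the force and the opening at its end, in the units of the state.
- get_obs(): the state, without advancing time (a new reading comes with each control period).
- capture(name): name is "scene" or "top" or "wrist"; returns a dict with "color" (400x640x3 uint8, red, green, blue), "mtx" (3x3 intrinsics, pixels), "dist" ([k1, k2, p1, p2, k3] as OpenCV has them; the pictures are not rectified), "rvec" (rotation vector, rad) and "tvec" (3), from world to camera coordinates, as OpenCV has them. Camera axes: x right, y down, z forward; pixel columns grow to the right and rows downward; lengths in mm; the calibration is good to about 2 mm. A picture is of the moment at which its call begins. There is no depth.
- close_job(): hands the job in, once; it reports no verdict.
The state is a dict: "time": time; "joint_positions": joint angles; "dq": joint speeds; "tau": joint torques, N m; "tool_pos": TCP position; "tcp_rot": TCP orientation; "contact_force": force on the tool from outside, world axes, zero at the start; "moment": the same for the moment, N m; "grip_width": finger opening in mm.
Only numpy, scipy, OpenCV 4.12 (cv2) and the standard library are available. Lean on these libraries where they do the work, as an engineer would, in place of code of your own. Each camera call takes 0.05 s, during which the arm holds its last target. There are 200 camera calls.

## Working session

There is one attempt and no reset: what is moved stays moved. The work goes in short steps, Python scripts to look and compute and a shell command to move; the robot and the scene stay as the last step left them, time stands still between calls to the robot, and variables do not carry over. Pictures are saved under pics/ and viewed, about 12 in all and at most 16, crops included, and the job is handed in when it is done.

```bash
mkdir -p pics; cat > h.py <<'E'
import numpy as np, cv2, json
from plant import get_obs, capture
def ray(c,uv):
    uv=np.asarray(uv,float).reshape(-1,1,2)
    n=cv2.undistortPoints(uv,c["mtx"],c["dist"]).reshape(-1,2)
    R=cv2.Rodrigues(np.asarray(c["rvec"],float))[0]; t=np.asarray(c["tvec"],float).reshape(3)
    return -R.T@t, np.c_[n,np.ones(len(n))]@R
def onz(c,uv,z):
    o,d=ray(c,uv); return o+d*((z-o[2])/d[:,2])[:,None]
def proj(c,P):
    return cv2.projectPoints(np.asarray(P,float).reshape(-1,1,3),np.asarray(c["rvec"],float),np.asarray(c["tvec"],float),c["mtx"],c["dist"])[0].reshape(-1,2)
def save(c,n): cv2.imwrite(f"pics/{n}.png",c["color"][:,:,::-1])
E
python3 - <<'E'
from h import *
import pickle
print(get_obs())
D={}
for n in("scene","top","wrist"):
    c=capture(n);D[n]=c;save(c,n+"0");o,_=ray(c,[[320,200]]);print(n,o,c["mtx"][0,0],onz(c,[[0,0],[639,0],[639,399],[0,399],[320,200]],0).round())
pickle.dump(D,open("D0.pkl","wb"))
E
```

```text
{'time': 0.0, 'joint_positions': array([ 1.12903287e+00,  3.42715607e-01,  1.52501375e+00, -3.89225528e-05,
        1.27541965e+00, -1.45999635e-01]), 'dq': array([ 1.49318952e-03,  7.92720933e-04, -2.80376450e-05, -9.01510571e-04,
       -1.34623520e-03, -4.05184016e-04]), 'tau': array([-4.00364224e-04, -4.31240201e+01, -2.44222194e+01,  7.16801430e-02,
        5.58350596e-02, -1.24505614e-04]), 'tool_pos': array([152.94541528, 502.0820756 , 404.04959198]), 'tcp_rot': array([-3.14004744e+00, -1.89597640e-04,  2.84584004e+00]), 'contact_force': array([ 1.02715422, -0.79711263, -0.01864001]), 'moment': array([0.00192724, 0.01428812, 0.02615687]), 'grip_width': 91.8414401232573}
scene [  75.7050672  -692.39952007  955.0482649 ] 495.0652263311791 [[ -39. 1601.    0.]
 [2110.  222.    0.]
 [ 744. -739.    0.]
 [-288.  -88.   -0.]
 [ 493.   11.    0.]]
top [ 430.89094674   -1.4209274  1017.4756072 ] 388.19256814513705 [[1093.  898.   -0.]
 [1025. -859.    0.]
 [ -19. -766.   -0.]
 [  18.  862.    0.]
 [ 507.   22.    0.]]
wrist [ 71.08300483 526.2876628  384.59724573] 349.86383599753486 [[-124.  226.    0.]
 [  77.  882.    0.]
 [ 675.  889.    0.]
 [ 371. -117.    0.]
 [ 193.  489.    0.]]
```

View pics/top0.png

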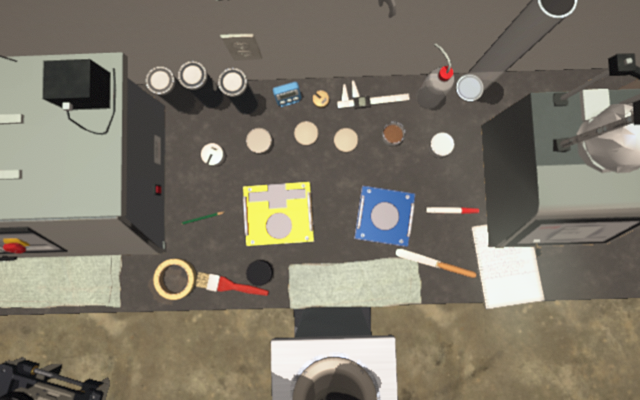

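View pics/scene0.png

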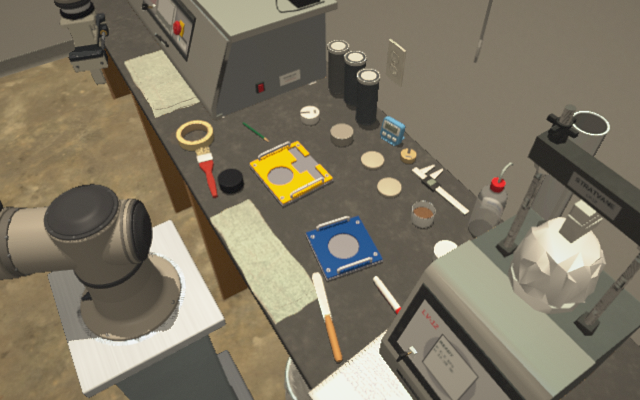

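Top view: yellow carrier (278,213), blue (385,216), ring (259,140), stones (306,132) and (345,139), soil tin (393,133), lidded tin (442,144), weight (212,154), marker (453,210), red cap at right. The scene view agrees.

```bash
cat > m0.py <<'E'
from h import *
import pickle
D=pickle.load(open("D0.pkl","rb"))
T,S=D["top"],D["scene"]
def blob(c,uv,cond):
    hsv=cv2.cvtColor(c["color"],cv2.COLOR_RGB2HSV)
    m=cond(hsv.astype(int),c["color"].astype(int)).astype(np.uint8)
    n,l,st,ce=cv2.connectedComponentsWithStats(m)
    ys,xs=np.nonzero(l); k=np.argmin((xs-uv[0])**2+(ys-uv[1])**2)
    mm=(l==l[ys[k],xs[k]]).astype(np.uint8)
    cnt=max(cv2.findContours(mm,cv2.RETR_EXTERNAL,cv2.CHAIN_APPROX_NONE)[0],key=cv2.contourArea)
    return mm,cnt
def tri(a,b):
    o1,d1=ray(T,[a]);o2,d2=ray(S,[b]);d1=d1[0];d2=d2[0]
    s=np.linalg.lstsq(np.c_[d1,-d2],o2-o1,rcond=None)[0]
    p,q=o1+d1*s[0],o2+d2*s[1]; return (p+q)/2,np.linalg.norm(p-q)
br=lambda h,r:h[...,2]>110
pr={"ring":((259,140),(342,131)),"stA":((306,132),(373,159)),"stB":((345,139),(389,187)),"lid":((442,144),(446,249)),"soil":((393,133),(424,213)),"weight":((212,154),(310,113))}
for k,(a,b) in pr.items():
    out=[]
    for c,uv in((T,a),(S,b)):
        m,cn=blob(c,uv,br);e=cv2.fitEllipse(cn);out.append(e[0]);print(k,np.round(e[0],1),np.round(e[1],1),int(m.sum()),end=" | ")
    p,g=tri(*out);print(p.round(1),round(g,1),"h10",onz(T,[out[0]],10).round(1),"h30",onz(T,[out[0]],30).round(1), T["color"][a[1],a[0]],S["color"][b[1],b[0]])
bl=lambda h,r:(h[...,0]>100)&(h[...,0]<125)&(h[...,1]>120)
ye=lambda h,r:(h[...,0]>20)&(h[...,0]<35)&(h[...,1]>130)
for k,a,b,f,z in(("blue",(385,190),(320,230),bl,14),("yel",(250,213),(280,190),ye,16)):
    o=[]
    for c,uv in((T,a),(S,b)):
        m,cn=blob(c,uv,f); P=onz(c,cn.reshape(-1,2),z)[:,:2].astype(np.float32); r=cv2.minAreaRect(P);print(k,np.round(r[0],1),np.round(r[1],1),round(r[2],1),m.sum())
# seats
gr=lambda h,r:(h[...,1]<60)&(h[...,2]>90)
for k,a,b in(("seat",(385,216),(344,246)),("well",(279,225),(281,175))):
    o=[]
    for c,uv in((T,a),(S,b)):
        m,cn=blob(c,uv,gr);e=cv2.fitEllipse(cn);o.append(e[0]);print(k,np.round(e,1) if 0 else e,m.sum(),onz(c,[e[0]],10).round(1))
    print(tri(*o))
# marker
for c,a in((T,(453,210)),(S,(386,295))):
    f=lambda h,r:(r[...,0]>140)
    m,cn=blob(c,a,f);P=onz(c,cn.reshape(-1,2),8.5)[:,:2].astype(np.float32);print("marker",cv2.minAreaRect(P),m.sum())
E
python3 m0.py
```

```text
ring [258.1 139.9] [24.8 25.6] 535 | ring [341.5 130.7] [15.7 23.2] 314 | [666.9 177.6  25.8] 0.3 h10 [[670.5 180.5  10. ]] h30 [[665.8 176.9  30. ]] [227 209 183] [191 172 143]
stA [305.7 132.7] [23.9 24.5] 494 | stA [372.2 159.1] [17.1 23.6] 345 | [686.5  54.8   6.3] 0.1 h10 [[685.6  54.5  10. ]] h30 [[680.6  53.4  30. ]] [233 218 184] [224 206 163]
stB [345.5 139.4] [24.1 24.6] 500 | stB [389.  186.3] [18.9 24.5] 395 | [664.9 -49.9   6.7] 0.1 h10 [[664.2 -49.7  10. ]] h30 [[659.6 -48.8  30. ]] [233 215 183] [225 206 164]
lid [442.  143.6] [23.8 24.5] 491 | lid [318.9 194.9] [401.1 627.6] 124126 | [ 482.3 -189.9  286.4] 207.9 h10 [[ 644.8 -302.    10. ]] h30 [[ 640.5 -296.    30. ]] [241 244 235] [244 242 227]
soil [393.5 133. ] [20.3 23. ] 391 | soil [422.7 212.8] [24.  26.1] 524 | [ 673.4 -173.9   21.7] 2.2 h10 [[ 677.2 -176.5   10. ]] h30 [[ 672.3 -173.    30. ]] [144  99  69] [143 102  68]
weight [211.5 153.5] [22.5 22.9] 430 | weight [309.5 113.7] [18.7 20.2] 317 | [637.5 304.1  12.2] 0.4 h10 [[638.1 304.7  10. ]] h30 [[634.  298.6  30. ]] [203 210 197] [242 234 212]
blue [ 46
[... 403 characters left out ...]
56) 614 [[ 460.1 -144.6   10. ]]
(array([ 460.61413698, -144.23062926,    9.21684459]), np.float64(0.33882281933870867))
well ((278.5347900390625, 225.31529235839844), (24.017091751098633, 24.553020477294922), 47.91681671142578) 497 [[443.8 131.3  10. ]]
well ((280.1048583984375, 175.46336364746094), (15.394025802612305, 23.800996780395508), 84.71870422363281) 315 [[444.4 131.8  10. ]]
(array([443.92943915, 131.05578425,  10.90670599]), np.float64(0.35478954349293784))
marker ((470.0632629394531, -320.51434326171875), (136.8533172607422, 15.559195518493652), 88.2677001953125) 331
marker ((471.4371643066406, -299.0889587402344), (100.13804626464844, 16.256641387939453), 87.53388977050781) 290
```

```bash
cat > g.py <<'E'
# usage: g.py x,y,tipz,jawdeg ...  -> shift (m) and wz from the present pose, vertical tool down
import sys
from h import *
from scipy.spatial.transform import Rotation as R
o=get_obs();p=np.array(o["tool_pos"]);r=R.from_euler("xyz",o["tcp_rot"])
print("t",round(o["time"],2),"tip",(p-[0,0,178]).round(1),"rot",np.round(o["tcp_rot"],3),"jaw",round(np.degrees(o["tcp_rot"][2])-90,1),"w",round(o["grip_width"],1),"F",np.round(o["contact_force"],1))
for a in sys.argv[1:]:
    x,y,z,j=map(float,a.split(","))
    s=r.inv().apply([x-p[0],y-p[1],z+178-p[2]])/1000
    best=min(((r.inv()*R.from_euler("xyz",[np.pi,0,np.radians(j+90)])).as_rotvec(),),key=lambda v:np.linalg.norm(v))
    print(a,"->",s.round(4),best.round(4))
E
python3 g.py 300,220,150,72 
python3 - <<'E'
from h import *; import pickle
D=pickle.load(open("D0.pkl","rb"))
print("cyl base scene",onz(D["scene"],[[367,121],[356,108],[379,121],[352,103]],0).round())
print("cyl top px in top",onz(D["top"],[[232,83]],150).round())
print("machines base",onz(D["top"],[[165,245],[165,100],[484,125],[490,245]],0).round())
E
```

```text
t 0.15 tip [153.  502.1 226.2] rot [-3.14  -0.     2.846] jaw 73.1 w 91.9 F [-0.2  1.1  0.5]
300,220,150,72 -> [-0.2229 -0.2269  0.0764] [-0.0011 -0.0002  0.0184]
cyl base scene [[770. 197.   0.]
 [777. 264.   0.]
 [800. 178.   0.]
 [780. 291.   0.]]
cyl top px in top [[772. 213. 150.]]
machines base [[ 401.  432.    0.]
 [ 791.  433.    0.]
 [ 693. -419.    0.]
 [ 377. -415.    0.]]
```

```bash
python3 -m pendant '[[[-0.223,-0.227,0.076],[0,0,1.2],0.0918],[[-0.223,-0.227,0.076],[0,0,1.2],0.0918],[[-0.223,-0.227,0.076],[0,0,1.2],0.0918],[[-0.223,-0.227,0.076],[0,0,1.2],0.0918],[[-0.223,-0.227,0.076],[0,0,1.2],0.0918],[[-0.223,-0.227,0.076],[0,0,1.2],0.0918],[[-0.223,-0.227,0.076],[0,0,1.2],0.0918],[[-0.223,-0.227,0.076],[0,0,1.2],0.0918],[[-0.223,-0.227,0.076],[0,0,1.2],0.0918],[[-0.223,-0.227,0.076],[0,0,1.2],0.0918]]'; python3 g.py 685.8,54.5,110,-10.4
```

```text
time: 0.98
tool_pos: [301.0, 218.2, 328.3]
tcp_rot: [-3.14, 0.0, 1.634]
contact_force: [-0.2, 0.5, -0.1]
grip_width: 91.9
t 0.98 tip [301.  218.2 150.3] rot [-3.14   0.     1.634] jaw 3.6 w 91.9 F [-0.2  0.5 -0.1]
685.8,54.5,110,-10.4 -> [-0.1877  0.3737  0.0399] [-0.0011  0.0006  0.2449]
```

```bash
python3 -m pendant '[[[-0.188,0.374,0.04],[0,0,0.245],0.0918],[[-0.188,0.374,0.04],[0,0,0.245],0.0918],[[-0.188,0.374,0.04],[0,0,0.245],0.0918],[[-0.188,0.374,0.04],[0,0,0.245],0.0918],[[-0.188,0.374,0.04],[0,0,0.245],0.0918],[[-0.188,0.374,0.04],[0,0,0.245],0.0918],[[-0.188,0.374,0.04],[0,0,0.245],0.0918],[[-0.188,0.374,0.04],[0,0,0.245],0.0918],[[-0.188,0.374,0.04],[0,0,0.245],0.0918],[[-0.188,0.374,0.04],[0,0,0.245],0.0918]]' && python3 -m pendant '[[[0,0,0],[0,0,0],0.0918],[[0,0,0],[0,0,0],0.0918]]'; python3 g.py 685.8,54.5,5,-10.4
python3 - <<'E'
from h import *
c=capture("wrist");save(c,"wA");print(proj(c,[[685.8,54.5,10],[685.8,54.5,0],[664.4,-49.8,10],[666.5,177.2,29]]).round(1))
E
```

```text
time: 1.82
tool_pos: [685.2, 61.0, 288.4]
tcp_rot: [-3.141, -0.0, 1.401]
contact_force: [1.9, -0.5, 0.2]
grip_width: 91.9
time: 1.98
tool_pos: [684.7, 60.7, 286.4]
tcp_rot: [-3.139, 0.0, 1.399]
contact_force: [0.4, 0.4, -1.0]
grip_width: 91.5
t 1.98 tip [684.7  60.7 108.4] rot [-3.139  0.     1.399] jaw -9.9 w 91.5 F [ 0.4  0.4 -1. ]
685.8,54.5,5,-10.4 -> [-0.0059  0.0024  0.1034] [-0.0028  0.0004  0.0094]
[[323.9 205.4]
 [323.8 201.3]
 [319.8 319.4]
 [261.5  39.8]]
```

View pics/wA.png

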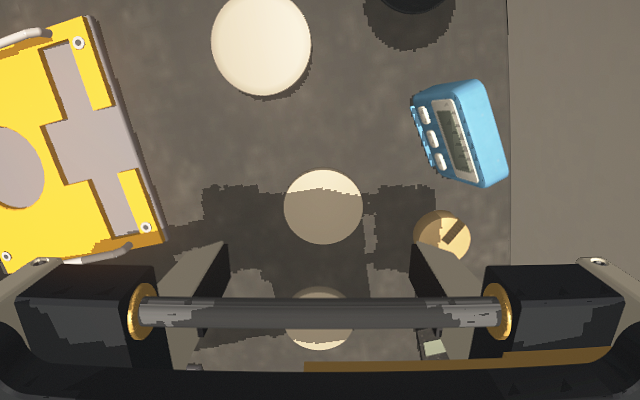

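Wrist view: stone A at (323,207), predicted (324,205), so it agrees. Ring top at about (261,46), predicted (262,40), so I'll recheck the ring later. A wooden knob stands near the right finger, so I descend with the jaws at 76 mm.

```bash
python3 -m pendant '[[[-0.006,0.002,0.02],[0,0,0.009],0.076],[[-0.006,0.002,0.05],[0,0,0.009],0.076],[[-0.006,0.002,0.08],[0,0,0.009],0.076],[[-0.006,0.002,0.095],[0,0,0.009],0.076],[[-0.006,0.002,0.1025],[0,0,0.009],0.076],[[-0.006,0.002,0.1025],[0,0,0.009],0.076],[[-0.006,0.002,0.1025],[0,0,0.009],0.05],[[-0.006,0.002,0.1025],[0,0,0.009],0.05],[[-0.006,0.002,0.1025],[0,0,0.009],0.05],[[-0.006,0.002,0.1025],[0,0,0.009],0.05]]'; python3 -m pendant '[[[0,0,0],[0,0,0],0.05],[[0,0,0],[0,0,0],0.05]]'; python3 g.py 685.8,54.5,110,-10.4 460.5,-144.3,110,-10.4
```

```text
time: 2.87
tool_pos: [684.9, 56.0, 188.8]
tcp_rot: [3.139, -0.001, 1.392]
contact_force: [-4.8, 0.1, 7.8]
grip_width: 54.0
time: 3.03
tool_pos: [684.7, 56.0, 188.8]
tcp_rot: [3.14, -0.001, 1.392]
contact_force: [-3.1, 0.7, 8.0]
grip_width: 50.6
t 3.03 tip [684.7  56.   10.8] rot [ 3.140e+00 -1.000e-03  1.392e+00] jaw -10.3 w 50.6 F [-3.1  0.7  8. ]
685.8,54.5,110,-10.4 -> [-0.0013  0.0015 -0.0992] [ 0.0014 -0.0006  0.0025]
460.5,-144.3,110,-10.4 -> [-0.237  -0.1848 -0.0996] [ 0.0014 -0.0006  0.0025]
```

The fingers closed to 50 mm with the tips at z≈11, so they passed over the stone. I'll open, rise a little and look.

```bash
python3 -m pendant '[[[0,0,-0.006],[0,0,0],0.05],[[0,0,-0.006],[0,0,0],0.05],[[0,0,-0.03],[0,0,0],0.076],[[0,0,-0.03],[0,0,0],0.076],[[0,0,-0.03],[0,0,0],0.076],[[0,0,-0.03],[0,0,0],0.076],[[0,0,-0.03],[0,0,0],0.076]]'; python3 g.py 685.8,54.5,5,-10.4
python3 - <<'E'
from h import *
c=capture("wrist");save(c,"wA2");print(proj(c,[[685.8,54.5,10]]).round(1))
c=capture("scene");cv2.imwrite("pics/sA2.png",cv2.resize(c["color"][100:230,290:450,::-1],None,fx=5,fy=4.5))
E
```

```text
time: 3.62
tool_pos: [684.3, 55.8, 215.7]
tcp_rot: [-3.14, 0.0, 1.392]
contact_force: [-0.1, 0.3, 0.5]
grip_width: 74.9
t 3.62 tip [684.3  55.8  37.7] rot [-3.14   0.     1.392] jaw -10.3 w 74.9 F [-0.1  0.3  0.5]
685.8,54.5,5,-10.4 -> [-0.001   0.0017  0.0327] [-0.0014  0.0001  0.0025]
[[323.8 237.7]]
```

View pics/wA2.png

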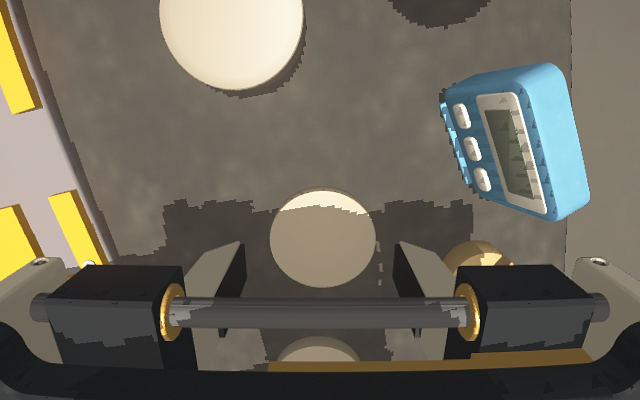

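The stone is undisturbed at (323,238) and well aligned. The gripper body came down on the knob at the right (force +8 N up, x negative). I'll turn the jaws to lie along y for the pick.

```bash
python3 -m pendant '[[[0,0,-0.03],[0,0,0],0.076],[[0,0,-0.04],[0,0,-1.2],0.076],[[0,0,-0.04],[0,0,-1.2],0.076],[[0,0,-0.04],[0,0,-1.2],0.076],[[0,0,-0.04],[0,0,-1.2],0.076],[[0,0,-0.04],[0,0,-1.2],0.076],[[0,0,-0.04],[0,0,-1.2],0.076],[[0,0,-0.04],[0,0,-1.2],0.076],[[0,0,-0.04],[0,0,-1.2],0.076],[[0,0,-0.04],[0,0,-1.2],0.076]]' >/dev/null;  python3 -m pendant '[[[0,0,0],[0,0,-0.43],0.076],[[0,0,0],[0,0,-0.43],0.076],[[0,0,0],[0,0,-0.43],0.076],[[0,0,0],[0,0,-0.43],0.076],[[0,0,0],[0,0,-0.43],0.076],[[0,0,0],[0,0,-0.43],0.076]]'; python3 g.py 685.8,54.5,5,79.6
```

```text
time: 5.05
tool_pos: [684.6, 55.8, 256.0]
tcp_rot: [-3.142, -0.001, 2.945]
contact_force: [0.9, 0.2, 0.1]
grip_width: 76.0
t 5.05 tip [684.6  55.8  78. ] rot [-3.142e+00 -1.000e-03  2.945e+00] jaw 78.7 w 76.0 F [0.9 0.2 0.1]
685.8,54.5,5,79.6 -> [-0.0015 -0.001   0.073 ] [-0.     -0.0008 -0.0154]
```

```bash
python3 -m pendant '[[[-0.0015,-0.001,0.03],[0,0,-0.015],0.076],[[-0.0015,-0.001,0.055],[0,0,-0.015],0.076],[[-0.0015,-0.001,0.068],[0,0,-0.015],0.076],[[-0.0015,-0.001,0.0725],[0,0,-0.015],0.076],[[-0.0015,-0.001,0.0725],[0,0,-0.015],0.076],[[-0.0015,-0.001,0.0725],[0,0,-0.015],0.076]]'; python3 -m pendant '[[[0,0,0],[0,0,0],0.05],[[0,0,0],[0,0,0],0.05],[[0,0,0],[0,0,0],0.05],[[0,0,0],[0,0,0],0.05],[[0,0,0],[0,0,0],0.05]]';  python3 g.py 685.8,54.5,110,79.6 460.5,-144.3,110,-10.4
```

```text
time: 5.55
tool_pos: [686.4, 54.6, 185.0]
tcp_rot: [3.141, 0.001, 2.961]
contact_force: [0.7, 0.7, 0.5]
grip_width: 75.9
time: 5.97
tool_pos: [686.3, 54.5, 185.5]
tcp_rot: [3.141, 0.002, 2.962]
contact_force: [-1.3, -0.3, 6.7]
grip_width: 60.0
t 5.97 tip [686.3  54.5   7.5] rot [3.141e+00 2.000e-03 2.962e+00] jaw 79.7 w 60.0 F [-1.3 -0.3  6.7]
685.8,54.5,110,79.6 -> [ 3.000e-04 -1.000e-04 -1.025e-01] [0.0004 0.0023 0.0017]
460.5,-144.3,110,-10.4 -> [ 0.1864 -0.236  -0.103 ] [2.1000e-03 1.5000e-03 1.5724e+00]
```

```bash
python3 -m pendant '[[[0,0,0],[0,0,0],0.05],[[0,0,0],[0,0,0],0.05],[[0,0,0],[0,0,0],0.05]]'; python3 -m pendant '[[[0,0,-0.03],[0,0,0],0.05],[[0,0,-0.06],[0,0,0],0.05],[[0,0,-0.06],[0,0,0],0.05]]';  python3 g.py 
python3 - <<'E'
from h import *
c=capture("wrist");save(c,"wA3")
E
```

```text
time: 6.22
tool_pos: [686.3, 54.6, 185.4]
tcp_rot: [3.141, 0.002, 2.962]
contact_force: [-0.7, 0.2, 5.4]
grip_width: 60.1
time: 6.47
tool_pos: [687.5, 54.6, 250.5]
tcp_rot: [3.14, 0.01, 2.962]
contact_force: [0.8, 0.5, 0.8]
grip_width: 60.2
t 6.47 tip [687.5  54.6  72.5] rot [3.14  0.01  2.962] jaw 79.7 w 60.2 F [0.8 0.5 0.8]
```

View pics/wA3.png

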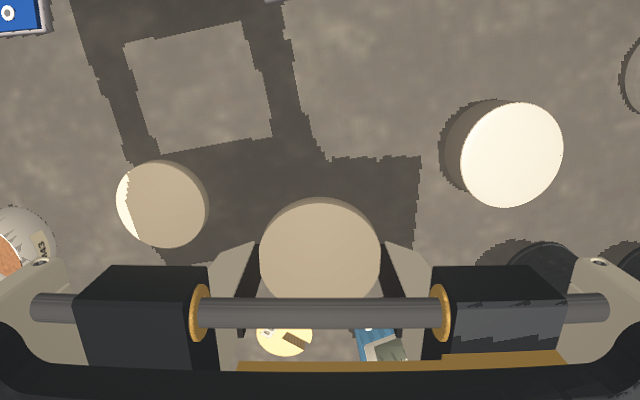

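The stone is held between the pads and looks level. I carry it to the blue seat.

```bash
python3 -m pendant '[[[0.19,-0.235,-0.038],[0,0,1.2],0.05],[[0.19,-0.235,-0.038],[0,0,1.2],0.05],[[0.19,-0.235,-0.038],[0,0,1.2],0.05],[[0.19,-0.235,-0.038],[0,0,1.2],0.05],[[0.19,-0.235,-0.038],[0,0,1.2],0.05],[[0.19,-0.235,-0.038],[0,0,1.2],0.05],[[0.19,-0.235,-0.038],[0,0,1.2],0.05],[[0.19,-0.235,-0.038],[0,0,1.2],0.05],[[0.19,-0.235,-0.038],[0,0,1.2],0.05],[[0.19,-0.235,-0.038],[0,0,1.2],0.05]]' >/dev/null;  python3 -m pendant '[[[0,0,0],[0,0,0.37],0.05],[[0,0,0],[0,0,0.37],0.05],[[0,0,0],[0,0,0.37],0.05],[[0,0,0],[0,0,0.37],0.05],[[0,0,0],[0,0,0.37],0.05],[[0,0,0],[0,0,0.37],0.05]]'; python3 g.py 460.5,-144.3,40,-10.4 460.5,-144.3,18,-10.4
```

```text
time: 7.85
tool_pos: [456.8, -142.6, 281.6]
tcp_rot: [-3.141, -0.0, 1.395]
contact_force: [-0.9, -0.3, -1.0]
grip_width: 60.2
t 7.85 tip [ 456.8 -142.6  103.6] rot [-3.141 -0.     1.395] jaw -10.1 w 60.2 F [-0.9 -0.3 -1. ]
460.5,-144.3,40,-10.4 -> [-0.0011  0.004   0.0636] [-0.001  -0.0004  0.006 ]
460.5,-144.3,18,-10.4 -> [-0.0011  0.0041  0.0856] [-0.001  -0.0004  0.006 ]
```

```bash
python3 -m pendant '[[[-0.001,0.004,0.03],[0,0,0.006],0.05],[[-0.001,0.004,0.06],[0,0,0.006],0.05],[[-0.001,0.004,0.075],[0,0,0.006],0.05],[[-0.001,0.004,0.0825],[0,0,0.006],0.05],[[-0.001,0.004,0.0825],[0,0,0.006],0.05],[[-0.001,0.004,0.0825],[0,0,0.006],0.05]]'; python3 g.py 460.5,-144.3,18,-10.4 460.5,-144.3,17,-10.4
python3 - <<'E'
from h import *
c=capture("wrist");save(c,"wS1")
E
```

```text
time: 8.35
tool_pos: [460.9, -144.5, 199.8]
tcp_rot: [3.142, -0.0, 1.387]
contact_force: [0.3, -0.1, -1.0]
grip_width: 60.3
t 8.35 tip [ 460.9 -144.5   21.8] rot [ 3.142 -0.     1.387] jaw -10.5 w 60.3 F [ 0.3 -0.1 -1. ]
460.5,-144.3,18,-10.4 -> [ 0.0001 -0.0005  0.0038] [ 0.0001 -0.0001 -0.0024]
460.5,-144.3,17,-10.4 -> [ 0.0001 -0.0005  0.0048] [ 0.0001 -0.0001 -0.0024]
```

View pics/wS1.png

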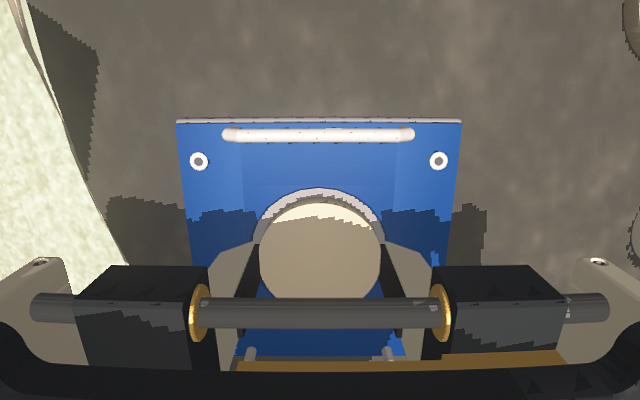

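The stone stands centred over the seat ring (u≈320 for both). I lower it and open.

```bash
python3 -m pendant '[[[0,0,0.0025],[0,0,0],0.05],[[0,0,0.005],[0,0,0],0.05],[[0,0,0.005],[0,0,0],0.05],[[0,0,0.005],[0,0,0],0.05]]'; python3 -m pendant '[[[0,0,0],[0,0,0],0.073],[[0,0,0],[0,0,0],0.073],[[0,0,0],[0,0,0],0.073],[[0,0,0],[0,0,0],0.073],[[0,0,-0.03],[0,0,0],0.073],[[0,0,-0.06],[0,0,0],0.08],[[0,0,-0.09],[0,0,0],0.08],[[0,0,-0.09],[0,0,0],0.08]]'; python3 g.py 666.5,175,110,79.6
python3 - <<'E'
from h import *
c=capture("wrist");save(c,"wS2")
for u in("top","scene"):
    k=capture(u);save(k,u+"S2")
print(proj(c,[[460.5,-144.3,20],[460.5,-144.3,14]]).round(1))
E
```

```text
time: 8.73
tool_pos: [461.1, -144.6, 195.4]
tcp_rot: [3.139, 0.001, 1.386]
contact_force: [0.3, -0.3, 3.4]
grip_width: 60.2
time: 9.4
tool_pos: [462.0, -144.9, 289.4]
tcp_rot: [3.133, 0.002, 1.386]
contact_force: [1.1, -0.5, 0.5]
grip_width: 79.5
t 9.4 tip [ 462.  -144.9  111.4] rot [3.133e+00 2.000e-03 1.386e+00] jaw -10.6 w 79.5 F [ 1.1 -0.5  0.5]
666.5,175,110,79.6 -> [0.3521 0.1422 0.0018] [ 0.0049  0.0086 -1.5742]
[[315.  199.9]
 [315.  197.5]]
```

View pics/wS2.png

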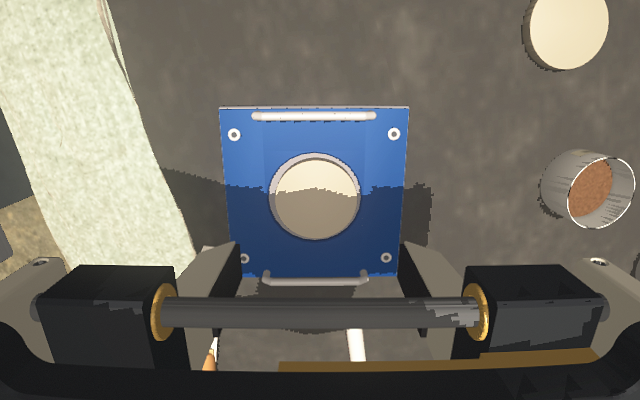

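The stone sits in the seat at (314,199), predicted (315,200). Now over to the ring.

```bash
python3 -m pendant '[[[0.352,0.142,0.0],[0,0,-1.2],0.085],[[0.352,0.142,0.0],[0,0,-1.2],0.085],[[0.352,0.142,0.0],[0,0,-1.2],0.085],[[0.352,0.142,0.0],[0,0,-1.2],0.085],[[0.352,0.142,0.0],[0,0,-1.2],0.085],[[0.352,0.142,0.0],[0,0,-1.2],0.085],[[0.352,0.142,0.0],[0,0,-1.2],0.085],[[0.352,0.142,0.0],[0,0,-1.2],0.085],[[0.352,0.142,0.0],[0,0,-1.2],0.085],[[0.352,0.142,0.0],[0,0,-1.2],0.085]]' >/dev/null;  python3 -m pendant '[[[0,0,0],[0.0,0,-0.374],0.085],[[0,0,0],[0,0,-0.374],0.085],[[0,0,0],[0,0,-0.374],0.085],[[0,0,0],[0,0,-0.374],0.085],[[0,0,0],[0,0,-0.374],0.085],[[0,0,0],[0,0,-0.374],0.085]]'; 
cat > disc.py <<'E'
# disc.py cam u v z : fit ellipse to bright blob near a seed in a fresh image, cast to plane z
import sys
from h import *
n=sys.argv[1];u,v,*zs=map(float,sys.argv[2:])
c=capture(n);g=cv2.GaussianBlur(c["color"],(3,3),0).max(2)
E
python3 g.py 666.5,176,6,79.6
python3 - <<'E'
from h import *
import pickle
c=capture("wrist");save(c,"wR");pickle.dump(c,open("wR.pkl","wb"));print(proj(c,[[666.5,177.2,29],[666.5,177.2,0],[666.5,209,29]]).round(1),c["color"][int(200),int(320)])
E
```

```text
time: 10.88
tool_pos: [664.9, 175.4, 283.4]
tcp_rot: [-3.141, -0.002, 2.956]
contact_force: [0.2, 0.5, 0.5]
grip_width: 85.0
t 10.88 tip [664.9 175.4 105.4] rot [-3.141e+00 -2.000e-03  2.956e+00] jaw 79.4 w 85.0 F [0.2 0.5 0.5]
666.5,176,6,79.6 -> [-0.0016  0.0009  0.0994] [-0.0005 -0.0018 -0.004 ]
[[323.8 212.2]
 [323.4 199.5]
 [367.8 204.4]] [136 125 108]
```

View pics/wR.png

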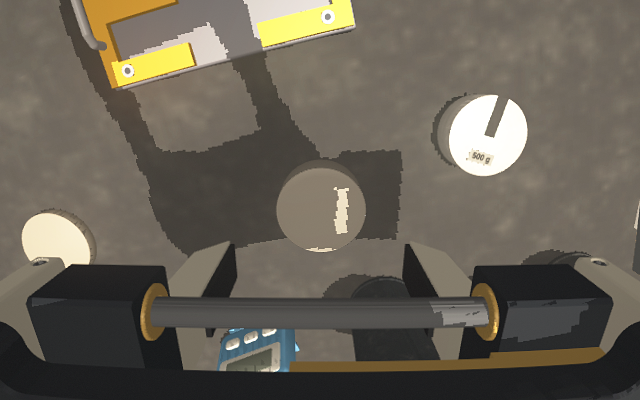

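Ring top face centre at about (321.5,209), predicted (324,212), so the ring is roughly 2 mm nearer and to the right. Neighbours are clear.

```bash
python3 -c "
from h import *; import pickle
c=pickle.load(open('wR.pkl','rb'));print(onz(c,[[321.5,209]],29).round(1))"; python3 g.py 665,175.6,7,79.6
```

```text
[[663.8 176.   29. ]]
t 10.93 tip [664.9 175.4 105.8] rot [-3.141e+00 -1.000e-03  2.957e+00] jaw 79.4 w 84.8 F [-0.8 -0.3 -0.5]
665,175.6,7,79.6 -> [-0.0001  0.0003  0.0988] [-0.0003 -0.0012 -0.0035]
```

```bash
python3 -m pendant '[[[0,0,0.03],[0,0,0],0.085],[[0,0,0.06],[0,0,0],0.085],[[0,0,0.085],[0,0,0],0.085],[[0,0,0.098],[0,0,0],0.085],[[0,0,0.098],[0,0,0],0.085],[[0,0,0.098],[0,0,0],0.085]]'; python3 -m pendant '[[[0,0,0],[0,0,0],0.055],[[0,0,0],[0,0,0],0.055],[[0,0,0],[0,0,0],0.055],[[0,0,0],[0,0,0],0.055],[[0,0,0],[0,0,0],0.055],[[0,0,0],[0,0,0],0.055]]'; python3 -m pendant '[[[0,0,-0.01],[0,0,0],0.055],[[0,0,-0.03],[0,0,0],0.055],[[0,0,-0.06],[0,0,0],0.055],[[0,0,-0.09],[0,0,0],0.055],[[0,0,-0.09],[0,0,0],0.055]]'; python3 g.py 460.5,-144.3,110,-10.4
python3 -c "
from h import *
c=capture('wrist');save(c,'wR2')"
```

```text
time: 11.43
tool_pos: [665.2, 175.5, 186.6]
tcp_rot: [-3.142, -0.0, 2.959]
contact_force: [1.1, 0.7, 0.2]
grip_width: 85.1
time: 11.93
tool_pos: [665.4, 175.7, 188.1]
tcp_rot: [3.141, 0.002, 2.96]
contact_force: [-0.7, -0.1, 5.9]
grip_width: 63.8
time: 12.35
tool_pos: [666.3, 175.7, 283.5]
tcp_rot: [3.138, 0.01, 2.96]
contact_force: [2.0, 0.3, -1.5]
grip_width: 63.8
t 12.35 tip [666.3 175.7 105.5] rot [3.138 0.01  2.96 ] jaw 79.6 w 63.8 F [ 2.   0.3 -1.5]
460.5,-144.3,110,-10.4 -> [ 0.1445 -0.3519 -0.0071] [0.0103 0.0051 1.5706]
```

View pics/wR2.png

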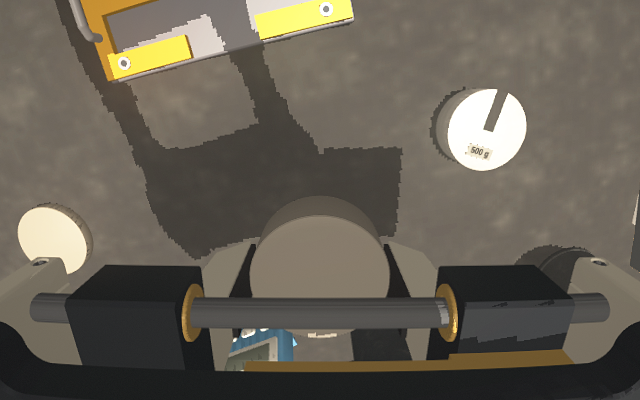

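Ring held, 63.8 mm across, looks level. To the blue carrier.

```bash
python3 -m pendant '[[[0.144,-0.352,-0.01],[0,0,1.2],0.055],[[0.144,-0.352,-0.01],[0,0,1.2],0.055],[[0.144,-0.352,-0.01],[0,0,1.2],0.055],[[0.144,-0.352,-0.01],[0,0,1.2],0.055],[[0.144,-0.352,-0.01],[0,0,1.2],0.055],[[0.144,-0.352,-0.01],[0,0,1.2],0.055],[[0.144,-0.352,-0.01],[0,0,1.2],0.055],[[0.144,-0.352,-0.01],[0,0,1.2],0.055],[[0.144,-0.352,-0.01],[0,0,1.2],0.055],[[0.144,-0.352,-0.01],[0,0,1.2],0.055]]' >/dev/null;  python3 -m pendant '[[[0,0,0],[0,0,0.37],0.055],[[0,0,0],[0,0,0.37],0.055],[[0,0,0],[0,0,0.37],0.055],[[0,0,0],[0,0,0.37],0.055],[[0,0,0],[0,0,0.37],0.055],[[0,0,0],[0,0,0.37],0.055],[[0,0,0],[0,0,0.37],0.055]]'; python3 g.py 460.5,-144.3,33,-10.4
```

```text
time: 13.82
tool_pos: [459.6, -144.5, 286.1]
tcp_rot: [-3.141, -0.0, 1.392]
contact_force: [-0.7, 0.5, -4.2]
grip_width: 63.6
t 13.82 tip [ 459.6 -144.5  108.1] rot [-3.141 -0.     1.392] jaw -10.2 w 63.6 F [-0.7  0.5 -4.2]
460.5,-144.3,33,-10.4 -> [0.0003 0.0009 0.0751] [-0.001  -0.0004  0.0031]
```

```bash
python3 -m pendant '[[[0,0.001,0.03],[0,0,0.003],0.055],[[0,0.001,0.055],[0,0,0.003],0.055],[[0,0.001,0.068],[0,0,0.003],0.055],[[0,0.001,0.074],[0,0,0.003],0.055],[[0,0.001,0.074],[0,0,0.003],0.055],[[0,0.001,0.076],[0,0,0.003],0.055],[[0,0.001,0.078],[0,0,0.003],0.055],[[0,0.001,0.078],[0,0,0.003],0.055]]'; python3 g.py
```

```text
time: 14.48
tool_pos: [461.0, -144.9, 209.1]
tcp_rot: [3.14, 0.0, 1.387]
contact_force: [0.0, 0.1, -2.9]
grip_width: 63.4
t 14.48 tip [ 461.  -144.9   31.1] rot [3.14  0.    1.387] jaw -10.5 w 63.4 F [ 0.   0.1 -2.9]
```

```bash
python3 -m pendant '[[[0,0,0.001],[0,0,0],0.055],[[0,0,0.002],[0,0,0],0.055],[[0,0,0.002],[0,0,0],0.055]]'; python3 -m pendant '[[[0,0,0],[0,0,0],0.075],[[0,0,0],[0,0,0],0.075],[[0,0,0],[0,0,0],0.075],[[0,0,0],[0,0,0],0.075],[[0,0,-0.02],[0,0,0],0.075],[[0,0,-0.05],[0,0,0],0.08],[[0,0,-0.08],[0,0,0],0.08],[[0,0,-0.08],[0,0,0],0.08]]'; python3 g.py 664.4,-49.8,110,79.6
python3 -c "
from h import *
c=capture('wrist');save(c,'wR3');print(proj(c,[[460.5,-144.3,49],[460.5,-144.3,20]]).round(1))"
```

```text
time: 14.73
tool_pos: [461.0, -144.9, 208.5]
tcp_rot: [3.14, 0.001, 1.387]
contact_force: [-3.9, 1.5, 12.2]
grip_width: 64.0
time: 15.4
tool_pos: [462.2, -145.5, 291.4]
tcp_rot: [3.133, 0.002, 1.387]
contact_force: [1.2, -0.8, 0.7]
grip_width: 79.8
t 15.4 tip [ 462.2 -145.5  113.4] rot [3.133e+00 2.000e-03 1.387e+00] jaw -10.5 w 79.8 F [ 1.2 -0.8  0.7]
664.4,-49.8,110,79.6 -> [0.131  0.1813 0.0047] [ 0.0051  0.0089 -1.5731]
[[314.3 211.8]
 [314.5 198.4]]
```

View pics/wR3.png

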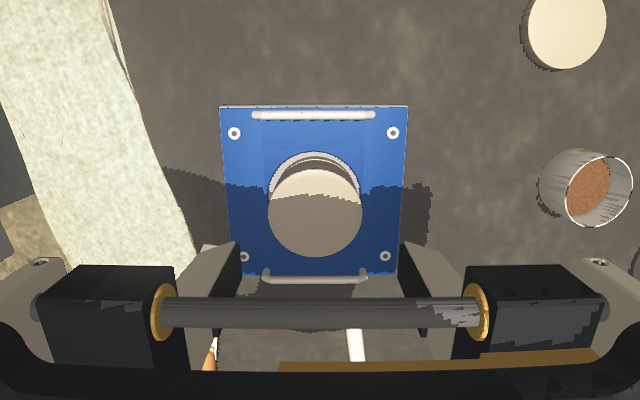

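Ring on the stone, top centre (315,212), predicted (314,212). Now the second stone.

```bash
python3 -m pendant '[[[0.131,0.181,0.003],[0,0,-1.2],0.076],[[0.131,0.181,0.003],[0,0,-1.2],0.076],[[0.131,0.181,0.003],[0,0,-1.2],0.076],[[0.131,0.181,0.003],[0,0,-1.2],0.076],[[0.131,0.181,0.003],[0,0,-1.2],0.076],[[0.131,0.181,0.003],[0,0,-1.2],0.076],[[0.131,0.181,0.003],[0,0,-1.2],0.076],[[0.131,0.181,0.003],[0,0,-1.2],0.076],[[0.131,0.181,0.003],[0,0,-1.2],0.076],[[0.131,0.181,0.003],[0,0,-1.2],0.076]]' >/dev/null;  python3 -m pendant '[[[0,0,0],[0,0,-0.373],0.076],[[0,0,0],[0,0,-0.373],0.076],[[0,0,0],[0,0,-0.373],0.076],[[0,0,0],[0,0,-0.373],0.076],[[0,0,0],[0,0,-0.373],0.076],[[0,0,0],[0,0,-0.373],0.076],[[0,0,0],[0,0,-0.373],0.076]]'; 
python3 - <<'E'
from h import *
c=capture("wrist");save(c,"wB");uv=proj(c,[[664.4,-49.8,10]])[0]
col=c["color"].astype(int);y0,x0=uv.round().astype(int)[::-1]
hsv=cv2.cvtColor(c["color"],cv2.COLOR_RGB2HSV).astype(int)
g=cv2.Canny(c["color"],60,140)
print(uv.round(1),col[y0,x0],[tuple(col[y0,x0+d]) for d in(-60,-45,-30,30,45,60)])
h=cv2.HoughCircles(cv2.cvtColor(c["color"],cv2.COLOR_RGB2GRAY)[y0-80:y0+80,x0-80:x0+80].copy(),cv2.HOUGH_GRADIENT,1,20,param1=120,param2=12,minRadius=33,maxRadius=48)
if h is not None:
    for a in h[0][:3]: q=a[:2]+[x0-80,y0-80];print(a[2],q,onz(c,[q],10).round(1))
E
python3 g.py 664.4,-49.8,7,79.6
```

```text
time: 16.87
tool_pos: [662.6, -49.2, 283.1]
tcp_rot: [3.141, -0.001, 2.957]
contact_force: [-0.3, -0.3, 0.5]
grip_width: 76.2
[320.3 204.1] [196 178 150] [(np.int64(86), np.int64(82), np.int64(73)), (np.int64(91), np.int64(88), np.int64(79)), (np.int64(195), np.int64(176), np.int64(148)), (np.int64(193), np.int64(175), np.int64(147)), (np.int64(95), np.int64(89), np.int64(80)), (np.int64(92), np.int64(87), np.int64(78))]
39.3 [316.5 200.5] [[661.  -52.1  10. ]]
t 16.92 tip [662.6 -49.2 105.3] rot [ 3.141 -0.     2.958] jaw 79.5 w 76.0 F [-1.2  0.2 -0.1]
664.4,-49.8,7,79.6 -> [-0.0019 -0.0003  0.0983] [ 0.0001 -0.0004 -0.0022]
```

```bash
python3 - <<'E'
from h import *
c=capture("wrist");uv=proj(c,[[664.4,-49.8,10]])[0].round().astype(int)
m=(c["color"][:,:,0]>135).astype(np.uint8);n,l,st,ce=cv2.connectedComponentsWithStats(m);k=l[uv[1],uv[0]];print(st[k],ce[k])
cn=max(cv2.findContours((l==k).astype(np.uint8),cv2.RETR_EXTERNAL,cv2.CHAIN_APPROX_NONE)[0],key=cv2.contourArea)
e=cv2.fitEllipse(cn);print(e,onz(c,[e[0]],10).round(1))
E
```

```text
[  239     0   401   299 81460] [453.45898601 146.27143383]
((457.5757751464844, 143.93704223632812), (310.2341613769531, 396.2884216308594), 70.2052993774414) [[637.1  58.   10. ]]
```

View pics/wB.png

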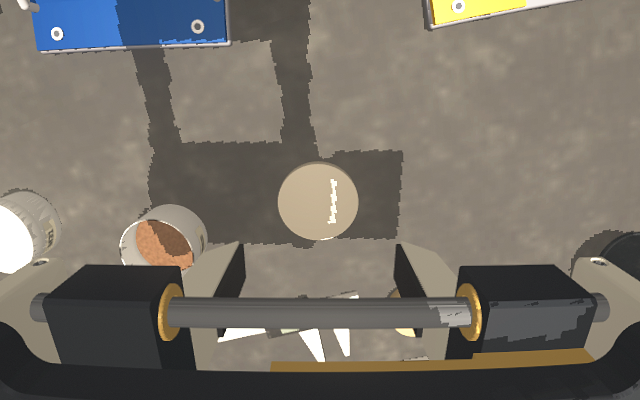

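Stone B at (318,202), predicted (320,204), about 1.5 mm off, clear all round. Correct for it and grip.

```bash
python3 -m pendant '[[[-0.001,-0.0015,0.03],[0,0,0],0.076],[[-0.001,-0.0015,0.06],[0,0,0],0.076],[[-0.001,-0.0015,0.085],[0,0,0],0.076],[[-0.001,-0.0015,0.0995],[0,0,0],0.076],[[-0.001,-0.0015,0.0995],[0,0,0],0.076],[[-0.001,-0.0015,0.0995],[0,0,0],0.076]]'; python3 -m pendant '[[[0,0,0],[0,0,0],0.05],[[0,0,0],[0,0,0],0.05],[[0,0,0],[0,0,0],0.05],[[0,0,0],[0,0,0],0.05],[[0,0,0],[0,0,0],0.05],[[0,0,0],[0,0,0],0.05]]'; python3 -m pendant '[[[0,0,-0.01],[0,0,0],0.05],[[0,0,-0.03],[0,0,0],0.05],[[0,0,-0.06],[0,0,0],0.05],[[0,0,-0.1],[0,0,0],0.05],[[0,0,-0.105],[0,0,0],0.05],[[0,0,-0.105],[0,0,0],0.05]]'; python3 g.py 460.5,-144.3,115,-10.4
```

```text
time: 17.47
tool_pos: [663.3, -50.8, 183.6]
tcp_rot: [3.141, -0.001, 2.959]
contact_force: [0.5, -0.5, 0.4]
grip_width: 76.2
time: 17.97
tool_pos: [663.9, -50.9, 185.7]
tcp_rot: [3.141, 0.003, 2.96]
contact_force: [0.4, 0.6, 6.6]
grip_width: 60.3
time: 18.47
tool_pos: [664.0, -50.9, 293.4]
tcp_rot: [-3.142, 0.007, 2.96]
contact_force: [-0.1, 0.4, -1.6]
grip_width: 59.8
t 18.47 tip [664.  -50.9 115.4] rot [-3.142  0.007  2.96 ] jaw 79.6 w 59.8 F [-0.1  0.4 -1.6]
460.5,-144.3,115,-10.4 -> [ 0.1833 -0.1286 -0.0009] [0.0057 0.0058 1.5706]
```

```bash
python3 -m pendant '[[[0.183,-0.1285,0],[0,0,1.2],0.05],[[0.183,-0.1285,0],[0,0,1.2],0.05],[[0.183,-0.1285,0],[0,0,1.2],0.05],[[0.183,-0.1285,0],[0,0,1.2],0.05],[[0.183,-0.1285,0],[0,0,1.2],0.05],[[0.183,-0.1285,0],[0,0,1.2],0.05],[[0.183,-0.1285,0],[0,0,1.2],0.05],[[0.183,-0.1285,0],[0,0,1.2],0.05],[[0.183,-0.1285,0],[0,0,1.2],0.05],[[0.183,-0.1285,0],[0,0,1.2],0.05]]' >/dev/null;  python3 -m pendant '[[[0,0,0],[0,0,0.37],0.05],[[0,0,0],[0,0,0.37],0.05],[[0,0,0],[0,0,0.37],0.05],[[0,0,0],[0,0,0.37],0.05],[[0,0,0],[0,0,0.37],0.05],[[0,0,0],[0,0,0.37],0.05],[[0,0,0],[0,0,0.37],0.05]]'; python3 g.py 460.8,-144.5,60,-10.4
```

```text
time: 19.88
tool_pos: [460.0, -144.1, 288.7]
tcp_rot: [-3.141, -0.0, 1.392]
contact_force: [0.8, 0.5, -0.9]
grip_width: 60.1
t 19.88 tip [ 460.  -144.1  110.7] rot [-3.141 -0.     1.392] jaw -10.2 w 60.1 F [ 0.8  0.5 -0.9]
460.8,-144.5,60,-10.4 -> [-0.0003  0.0009  0.0507] [-0.0007 -0.0003  0.0029]
```

```bash
python3 -m pendant '[[[0,0.001,0.03],[0,0,0.003],0.05],[[0,0.001,0.045],[0,0,0.003],0.05],[[0,0.001,0.05],[0,0,0.003],0.05],[[0,0.001,0.052],[0,0,0.003],0.05],[[0,0.001,0.053],[0,0,0.003],0.05],[[0,0.001,0.053],[0,0,0.003],0.05]]'; python3 g.py
```

```text
time: 20.38
tool_pos: [461.4, -144.4, 236.7]
tcp_rot: [3.14, 0.0, 1.387]
contact_force: [-0.0, 0.4, -0.3]
grip_width: 60.0
t 20.38 tip [ 461.4 -144.4   58.7] rot [3.14  0.    1.387] jaw -10.5 w 60.0 F [-0.   0.4 -0.3]
```

```bash
python3 -m pendant '[[[0,0,0.001],[0,0,0],0.05],[[0,0,0.002],[0,0,0],0.05],[[0,0,0.0025],[0,0,0],0.05],[[0,0,0.0025],[0,0,0],0.05]]'; python3 -m pendant '[[[0,0,0],[0,0,0],0.073],[[0,0,0],[0,0,0],0.073],[[0,0,0],[0,0,0],0.073],[[0,0,0],[0,0,0],0.073],[[0,0,-0.02],[0,0,0],0.075],[[0,0,-0.05],[0,0,0],0.08],[[0,0,-0.06],[0,0,0],0.08],[[0,0,-0.06],[0,0,0],0.08]]'; python3 g.py 638.8,-293.7,110,-25
python3 -c "
from h import *
c=capture('wrist');save(c,'wT');print(proj(c,[[460.5,-144.3,59],[460.5,-144.3,49],[638.8,-293.7,38]]).round(1))"
```

```text
time: 20.72
tool_pos: [461.4, -144.4, 235.3]
tcp_rot: [3.139, 0.001, 1.387]
contact_force: [-2.4, 0.6, 12.0]
grip_width: 59.8
time: 21.38
tool_pos: [461.8, -144.6, 295.9]
tcp_rot: [3.137, 0.001, 1.387]
contact_force: [0.3, 0.5, 1.3]
grip_width: 80.0
t 21.38 tip [ 461.8 -144.6  117.9] rot [3.137e+00 1.000e-03 1.387e+00] jaw -10.5 w 80.0 F [0.3 0.5 1.3]
638.8,-293.7,110,-25 -> [-0.1142  0.2012  0.0091] [0.0052 0.0007 0.2524]
[[316.4 216.2]
 [316.4 211. ]
 [550.4 328.9]]
```

View pics/wT.png

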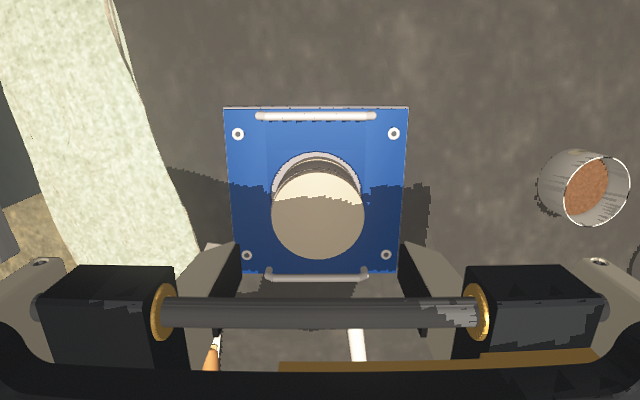

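Second stone on top, centre (318,215), predicted (316,216), so the stack is good. Next the lidded tin, with the jaws about tangential to keep clear of machine and bottle.

```bash
python3 -m pendant '[[[-0.114,0.201,-0.01],[0,0,-1.2],0.08],[[-0.114,0.201,-0.01],[0,0,-1.2],0.08],[[-0.114,0.201,-0.01],[0,0,-1.2],0.08],[[-0.114,0.201,-0.01],[0,0,-1.2],0.08],[[-0.114,0.201,-0.01],[0,0,-1.2],0.08],[[-0.114,0.201,-0.01],[0,0,-1.2],0.08],[[-0.114,0.201,-0.01],[0,0,-1.2],0.08],[[-0.114,0.201,-0.01],[0,0,-1.2],0.08],[[-0.114,0.201,-0.01],[0,0,-1.2],0.08],[[-0.114,0.201,-0.01],[0,0,-1.2],0.08]]' >/dev/null;  python3 -m pendant '[[[0,0,0],[0,0,-0.205],0.08],[[0,0,0],[0,0,-0.205],0.08],[[0,0,0],[0,0,-0.205],0.08],[[0,0,0],[0,0,-0.205],0.08],[[0,0,0],[0,0,-0.205],0.08]]'; python3 g.py 638.8,-293.7,9,70
python3 - <<'E'
from h import *
c=capture("wrist");save(c,"wL");print(proj(c,[[638.8,-293.7,38],[638.8,-293.7,0]]).round(1))
E
```

```text
time: 22.68
tool_pos: [637.8, -293.1, 302.3]
tcp_rot: [3.141, -0.002, 2.789]
contact_force: [-0.8, 0.7, 0.1]
grip_width: 79.7
t 22.68 tip [ 637.8 -293.1  124.3] rot [ 3.141e+00 -2.000e-03  2.789e+00] jaw 69.8 w 79.7 F [-0.8  0.7  0.1]
638.8,-293.7,9,70 -> [-0.0013 -0.0002  0.1153] [ 0.0004 -0.0017 -0.0033]
[[320.4 207.1]
 [320.3 192.1]]
```

View pics/wL.png

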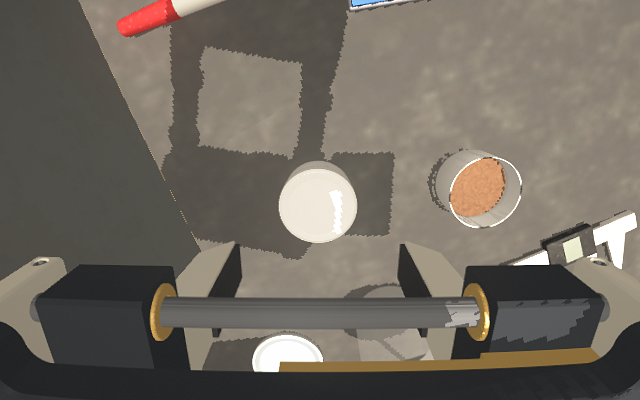

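Lid at about (318,204), predicted (320,207), about 2 mm off, jaws clear. The tool is already within 1–2 mm, so I go straight down.

```bash
python3 -m pendant '[[[0,0,0.04],[0,0,0],0.08],[[0,0,0.075],[0,0,0],0.08],[[0,0,0.1],[0,0,0],0.08],[[0,0,0.115],[0,0,0],0.08],[[0,0,0.115],[0,0,0],0.08],[[0,0,0.115],[0,0,0],0.08]]'; python3 -m pendant '[[[0,0,0],[0,0,0],0.045],[[0,0,0],[0,0,0],0.045],[[0,0,0],[0,0,0],0.045],[[0,0,0],[0,0,0],0.045],[[0,0,0],[0,0,0],0.045],[[0,0,0],[0,0,0],0.045],[[0,0,0],[0,0,0],0.045]]'; python3 -m pendant '[[[0,0,-0.01],[0,0,0],0.045],[[0,0,-0.03],[0,0,0],0.045],[[0,0,-0.06],[0,0,0],0.045],[[0,0,-0.1],[0,0,0],0.045],[[0,0,-0.115],[0,0,0],0.045],[[0,0,-0.115],[0,0,0],0.045]]'; python3 g.py 444,130.9,115,92.6
```

```text
time: 23.23
tool_pos: [637.8, -293.1, 187.8]
tcp_rot: [3.141, -0.002, 2.791]
contact_force: [-0.0, -0.3, 0.4]
grip_width: 79.9
time: 23.82
tool_pos: [638.1, -293.4, 189.8]
tcp_rot: [-3.141, 0.002, 2.792]
contact_force: [-0.7, 0.8, 5.6]
grip_width: 54.8
time: 24.32
tool_pos: [638.6, -293.5, 309.7]
tcp_rot: [-3.14, 0.009, 2.792]
contact_force: [-0.7, -0.1, 0.0]
grip_width: 55.0
t 24.32 tip [ 638.6 -293.5  131.7] rot [-3.14   0.009  2.792] jaw 70.0 w 55.0 F [-0.7 -0.1  0. ]
444,130.9,115,92.6 -> [0.3284 0.332  0.0131] [-0.0034  0.0089 -0.395 ]
```

```bash
python3 -m pendant '[[[0.328,0.332,0],[0,0,-0.395],0.045],[[0.328,0.332,0],[0,0,-0.395],0.045],[[0.328,0.332,0],[0,0,-0.395],0.045],[[0.328,0.332,0],[0,0,-0.395],0.045],[[0.328,0.332,0],[0,0,-0.395],0.045],[[0.328,0.332,0],[0,0,-0.395],0.045],[[0.328,0.332,0],[0,0,-0.395],0.045],[[0.328,0.332,0],[0,0,-0.395],0.045],[[0.328,0.332,0],[0,0,-0.395],0.045],[[0.328,0.332,0],[0,0,-0.395],0.045]]' >/dev/null;  python3 -m pendant '[[[0,0,0],[0,0,0],0.045],[[0,0,0],[0,0,0],0.045]]'; python3 g.py 444,130.9,60,92.6
```

```text
time: 25.32
tool_pos: [463.1, 87.5, 303.0]
tcp_rot: [3.141, -0.002, -3.092]
contact_force: [0.0, -0.9, -0.9]
grip_width: 54.8
t 25.32 tip [463.1  87.5 125. ] rot [ 3.141e+00 -2.000e-03 -3.092e+00] jaw -267.2 w 54.8 F [ 0.  -0.9 -0.9]
444,130.9,60,92.6 -> [0.0168 0.0443 0.0651] [ 0.0002 -0.0018  0.0041]
```

```bash
python3 -m pendant '[[[0.017,0.044,0],[0,0,0.004],0.045],[[0.017,0.044,0],[0,0,0.004],0.045],[[0.017,0.044,0.03],[0,0,0.004],0.045],[[0.017,0.044,0.065],[0,0,0.004],0.045],[[0.017,0.044,0.065],[0,0,0.004],0.045],[[0.017,0.044,0.065],[0,0,0.004],0.045]]'; python3 g.py 444,130.9,24,92.6
python3 - <<'E'
from h import *
c=capture("wrist");save(c,"wL2");print(proj(c,[[444,130.9,10],[444,130.9,16]]).round(1))
E
```

```text
time: 25.82
tool_pos: [445.3, 128.0, 237.4]
tcp_rot: [-3.141, -0.005, -3.102]
contact_force: [0.3, 0.6, -0.4]
grip_width: 54.8
t 25.82 tip [445.3 128.   59.4] rot [-3.141 -0.005 -3.102] jaw -267.7 w 54.8 F [ 0.3  0.6 -0.4]
444,130.9,24,92.6 -> [0.001  0.003  0.0354] [-0.0004 -0.005  -0.0053]
[[325.4 224.6]
 [325.5 228.2]]
```

View pics/wL2.png

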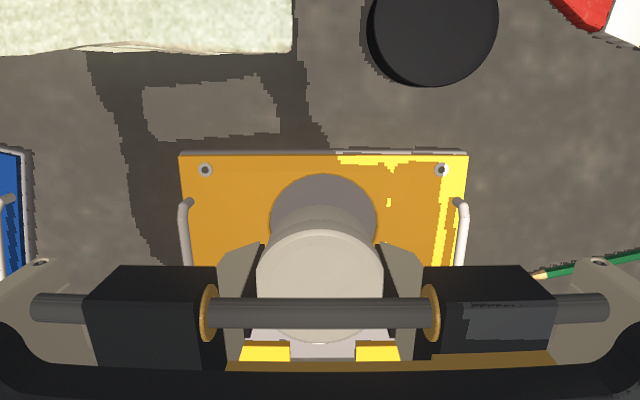

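Tin upright in the jaws at u≈320, well centred at u≈323: shift about 2 mm in y, then lower.

```bash
python3 -m pendant '[[[0.001,0.0022,0],[0,0,-0.005],0.045],[[0.001,0.0022,0.02],[0,0,-0.005],0.045],[[0.001,0.0022,0.031],[0,0,-0.005],0.045],[[0.001,0.0022,0.035],[0,0,-0.005],0.045],[[0.001,0.0022,0.037],[0,0,-0.005],0.045],[[0.001,0.0022,0.038],[0,0,-0.005],0.045],[[0.001,0.0022,0.038],[0,0,-0.005],0.045]]'; python3 g.py 444,130.9,24,92.6
```

```text
time: 26.45
tool_pos: [444.7, 131.0, 201.4]
tcp_rot: [3.141, 0.002, -3.095]
contact_force: [-1.0, 0.4, -0.9]
grip_width: 55.1
t 26.45 tip [444.7 131.   23.4] rot [ 3.141e+00  2.000e-03 -3.095e+00] jaw -267.4 w 55.1 F [-1.   0.4 -0.9]
444,130.9,24,92.6 -> [ 0.0007 -0.0001 -0.0006] [0.0002 0.0017 0.0008]
```

```bash
python3 -m pendant '[[[0.0005,0,0.001],[0,0,0],0.045],[[0.0005,0,0.002],[0,0,0],0.045],[[0.0005,0,0.003],[0,0,0],0.045],[[0.0005,0,0.003],[0,0,0],0.045]]'; python3 -m pendant '[[[0,0,0],[0,0,0],0.072],[[0,0,0],[0,0,0],0.072],[[0,0,0],[0,0,0],0.072],[[0,0,0],[0,0,0],0.072],[[0,0,0],[0,0,0],0.072],[[0,0,-0.02],[0,0,0],0.072],[[0,0,-0.06],[0,0,0],0.072],[[0,0,-0.1],[0,0,0],0.072],[[0,0,-0.1],[0,0,0],0.072]]'; python3 g.py 471,-319.6,120,-2
python3 - <<'E'
from h import *
c=capture("wrist");save(c,"wL3");print(proj(c,[[444,130.9,48]]).round(1))
g=(c["color"].min(2)>150).astype(np.uint8);n,l,st,ce=cv2.connectedComponentsWithStats(g)
for i in range(1,n):
    if st[i,4]>800: print(st[i],ce[i].round(1))
E
```

```text
time: 26.78
tool_pos: [444.0, 131.1, 199.7]
tcp_rot: [3.141, 0.002, -3.095]
contact_force: [-6.0, -0.6, 20.5]
grip_width: 54.9
time: 27.53
tool_pos: [445.6, 131.3, 303.7]
tcp_rot: [3.141, 0.011, -3.095]
contact_force: [2.2, 0.9, 0.8]
grip_width: 71.9
t 27.53 tip [445.6 131.3 125.7] rot [ 3.141  0.011 -3.095] jaw -267.3 w 71.9 F [2.2 0.9 0.8]
471,-319.6,120,-2 -> [-0.0044 -0.4516  0.0054] [0.01   0.0078 1.6521]
[[319.7 203.6]]
[    0     0   295    61 15205] [144.9  25.5]
[ 538    0   75   57 2164] [570.1  23.5]
[624   8  16  94 935] [632.9  56.4]
[ 249  164  142  134 9662] [318.6 236.2]
```

```bash
python3 -m pendant '[[[-0.004,-0.4516,0.005],[0,0,1.2],0.05],[[-0.004,-0.4516,0.005],[0,0,1.2],0.05],[[-0.004,-0.4516,0.005],[0,0,1.2],0.05],[[-0.004,-0.4516,0.005],[0,0,1.2],0.05],[[-0.004,-0.4516,0.005],[0,0,1.2],0.05],[[-0.004,-0.4516,0.005],[0,0,1.2],0.05],[[-0.004,-0.4516,0.005],[0,0,1.2],0.05],[[-0.004,-0.4516,0.005],[0,0,1.2],0.05],[[-0.004,-0.4516,0.005],[0,0,1.2],0.05],[[-0.004,-0.4516,0.005],[0,0,1.2],0.05]]' ;  python3 g.py 471,-319.6,120,-1.7
```

```text
time: 28.42
tool_pos: [466.1, -287.0, 291.5]
tcp_rot: [-3.141, -0.002, 1.981]
contact_force: [0.1, 0.5, 0.4]
grip_width: 49.6
t 28.42 tip [ 466.1 -287.   113.5] rot [-3.141e+00 -2.000e-03  1.981e+00] jaw 23.5 w 49.6 F [0.1 0.5 0.4]
471,-319.6,120,-1.7 -> [-0.0318 -0.0085 -0.0065] [-0.0014 -0.002   0.4399]
```

```bash
python3 -m pendant '[[[-0.032,-0.009,0],[0,0,0.44],0.05],[[-0.032,-0.009,0],[0,0,0.44],0.05],[[-0.032,-0.009,0],[0,0,0.44],0.05],[[-0.032,-0.009,0],[0,0,0.44],0.05],[[-0.032,-0.009,0],[0,0,0.44],0.05],[[-0.032,-0.009,0],[0,0,0.44],0.05]]' ;  python3 g.py 470.5,-320,6,-1.7
python3 - <<'E'
from h import *
c=capture("wrist");save(c,"wM");col=c["color"].astype(int)
print(proj(c,[[470,-320.5,8.5],[470,-253,8.5],[470,-388,8.5],[470,-320.5,8.5]]).round(1))
m=((col[...,0]>150)&(col[...,1]<90)|(col.min(2)>165)).astype(np.uint8)
m=cv2.morphologyEx(m,cv2.MORPH_CLOSE,np.ones((5,5)))
n,l,st,ce=cv2.connectedComponentsWithStats(m)
for i in range(1,n):
    if st[i,4]>400: 
        cn=max(cv2.findContours((l==i).astype(np.uint8),cv2.RETR_EXTERNAL,cv2.CHAIN_APPROX_NONE)[0],key=cv2.contourArea).reshape(-1,2)
        print(st[i],ce[i].round(1),cv2.minAreaRect(onz(c,cn,8.5)[:,:2].astype(np.float32)))
E
```

```text
time: 28.92
tool_pos: [471.3, -317.8, 291.8]
tcp_rot: [-3.14, -0.001, 1.55]
contact_force: [-0.3, -0.5, 0.4]
grip_width: 50.0
t 28.92 tip [ 471.3 -317.8  113.8] rot [-3.14e+00 -1.00e-03  1.55e+00] jaw -1.2 w 50.0 F [-0.3 -0.5  0.4]
470.5,-320,6,-1.7 -> [-0.0023 -0.0006  0.1078] [-0.0015 -0.0014  0.0089]
[[319.3 199.4]
 [317.4 112.5]
 [321.  274.2]
 [319.3 199.4]]
[    0     0   178   113 14850] [89.9 43.9] ((302.0948791503906, -205.61904907226562), (77.79351806640625, 138.07362365722656), 84.8579330444336)
[ 219   33  128   28 1120] [282.6  45.5] ((446.72393798828125, -205.81375122070312), (6.070338726043701, 90.89799499511719), 79.64249420166016)
[ 309  113   21  165 2409] [318.7 186.1] ((469.2182922363281, -322.0484313964844), (137.4438018798828, 14.218194007873535), 87.29048156738281)
[ 68 272  52  23 738] [ 90.3 283.2] ((266.1634216308594, -395.4752197265625), (51.92459487915039, 22.831222534179688), 0.832911491394043)
[ 81 324  26  43 596] [ 93.7 344.5] ((246.73731994628906, -465.79949951171875), (51.445125579833984, 15.074329376220703), 88.53119659423828)
```

View pics/wM.png

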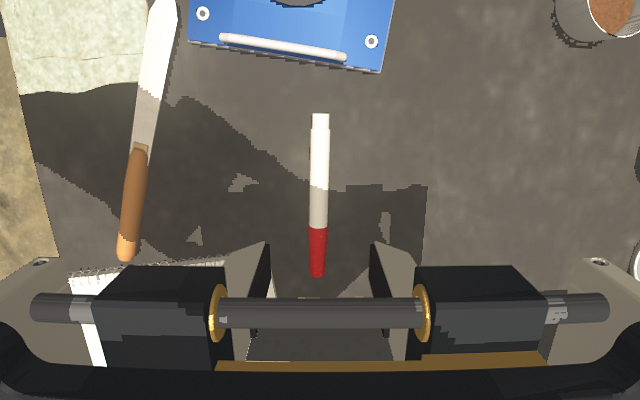

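Marker from (319,113) to (318,277), lying along y, red cap away from the centre; the wrist and top fixes agree within 2 mm. Descend and grip at its middle.

```bash
python3 -m pendant '[[[-0.003,-0.0015,0.04],[0,0,0.017],0.05],[[-0.003,-0.0015,0.075],[0,0,0.017],0.05],[[-0.003,-0.0015,0.1],[0,0,0.017],0.05],[[-0.003,-0.0015,0.108],[0,0,0.017],0.05],[[-0.003,-0.0015,0.108],[0,0,0.017],0.05],[[-0.003,-0.0015,0.108],[0,0,0.017],0.05]]'; python3 -m pendant '[[[0,0,0],[0,0,0],0.005],[[0,0,0],[0,0,0],0.005],[[0,0,0],[0,0,0],0.005],[[0,0,0],[0,0,0],0.005],[[0,0,0],[0,0,0],0.005],[[0,0,0],[0,0,0],0.005],[[0,0,0],[0,0,0],0.005],[[0,0,0],[0,0,0],0.005]]'; python3 g.py;  python3 -m pendant '[[[0,0,-0.01],[0,0,0],0.005],[[0,0,-0.03],[0,0,0],0.005],[[0,0,-0.06],[0,0,0],0.005],[[0,0,-0.1],[0,0,0],0.005],[[0,0,-0.115],[0,0,0],0.005],[[0,0,-0.115],[0,0,0],0.005]]'; python3 g.py 522.5,133,115,2.6
```

```text
time: 29.47
tool_pos: [470.3, -321.0, 185.6]
tcp_rot: [3.141, 0.0, 1.532]
contact_force: [0.9, 0.3, 0.3]
grip_width: 49.9
time: 30.13
tool_pos: [469.9, -321.0, 185.3]
tcp_rot: [3.141, 0.0, 1.531]
contact_force: [-0.9, 0.3, 3.5]
grip_width: 14.1
t 30.13 tip [ 469.9 -321.     7.3] rot [3.141 0.    1.531] jaw -2.3 w 14.1 F [-0.9  0.3  3.5]
time: 30.63
tool_pos: [470.7, -321.5, 305.0]
tcp_rot: [3.135, 0.006, 1.531]
contact_force: [0.8, -0.1, 0.3]
grip_width: 13.7
t 30.63 tip [ 470.7 -321.5  127. ] rot [3.135 0.006 1.531] jaw -2.3 w 13.7 F [ 0.8 -0.1  0.3]
522.5,133,115,2.6 -> [0.4562 0.0336 0.0097] [ 0.0067  0.0059 -0.0852]
```

```bash
python3 -m pendant '[[[0.456,0.0336,0.005],[0,0,-0.085],0.005],[[0.456,0.0336,0.005],[0,0,-0.085],0.005],[[0.456,0.0336,0.005],[0,0,-0.085],0.005],[[0.456,0.0336,0.005],[0,0,-0.085],0.005],[[0.456,0.0336,0.005],[0,0,-0.085],0.005],[[0.456,0.0336,0.005],[0,0,-0.085],0.005],[[0.456,0.0336,0.005],[0,0,-0.085],0.005],[[0.456,0.0336,0.005],[0,0,-0.085],0.005],[[0.456,0.0336,0.005],[0,0,-0.085],0.005],[[0.456,0.0336,0.005],[0,0,-0.085],0.005]]' >/dev/null;  python3 -m pendant '[[[0,0,0],[0,0,0],0.005],[[0,0,0],[0,0,0],0.005]]' ;  python3 g.py 522.5,133,60,2.6
python3 - <<'E'
from h import *
c=capture("top");col=c["color"].astype(int)
print(len(np.nonzero((col[...,0]>150)&(col[...,1]<80)&(col[...,2]<80))[0]))
c=capture("wrist");save(c,"wM2");col=c["color"].astype(int)
n,l,st,ce=cv2.connectedComponentsWithStats(((col[...,0]>120)&(col[...,1]<70)&(col[...,2]<80)).astype(np.uint8))
for i in range(1,n):
    if st[i,4]>100: print("red",st[i],ce[i])
E
```

```text
time: 31.63
tool_pos: [516.6, 95.2, 294.6]
tcp_rot: [-3.14, -0.0, 1.62]
contact_force: [0.2, 0.3, 0.9]
grip_width: 14.2
t 31.63 tip [516.6  95.2 116.6] rot [-3.14 -0.    1.62] jaw 2.8 w 14.2 F [0.2 0.3 0.9]
522.5,133,60,2.6 -> [0.0375 0.0079 0.0566] [-0.0017 -0.      0.0043]
238
red [   5    0   23   99 1269] [13.31520883 39.02206462]
red [312 330  17  31 429] [320.48018648 344.34731935]
```

```bash
python3 -m pendant '[[[0.0375,0.008,0],[0,0,0.004],0.005],[[0.0375,0.008,0.02],[0,0,0.004],0.005],[[0.0375,0.008,0.05],[0,0,0.004],0.005],[[0.0375,0.008,0.075],[0,0,0.004],0.005],[[0.0375,0.008,0.075],[0,0,0.004],0.005],[[0.0375,0.008,0.075],[0,0,0.004],0.005]]' ;  python3 g.py 522.5,133,19,2.6
python3 - <<'E'
from h import *
c=capture("wrist");save(c,"wM3")
E
```

```text
time: 32.23
tool_pos: [523.3, 129.3, 219.7]
tcp_rot: [-3.138, 0.0, 1.609]
contact_force: [0.9, -0.0, 0.6]
grip_width: 14.0
t 32.23 tip [523.3 129.3  41.7] rot [-3.138  0.     1.609] jaw 2.2 w 14.0 F [ 0.9 -0.   0.6]
522.5,133,19,2.6 -> [ 0.0038 -0.0006  0.0227] [-0.0033  0.0003 -0.0068]
```

View pics/wM3.png

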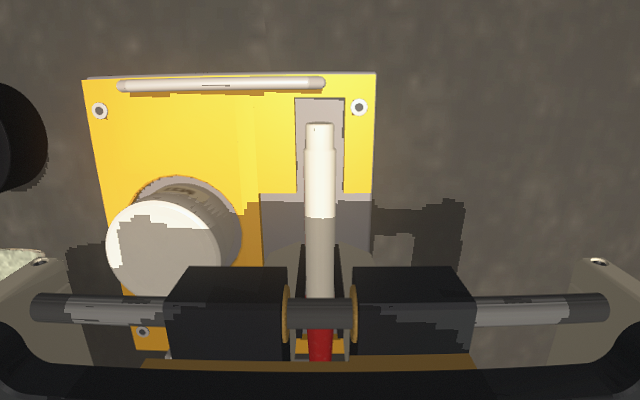

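Marker at u≈319, directly over the groove (295–344), parallel with it; the tin stands in its well. Lower and release.

```bash
python3 -m pendant '[[[0.0035,-0.0005,0],[0,0,-0.007],0.005],[[0.0035,-0.0005,0.012],[0,0,-0.007],0.005],[[0.0035,-0.0005,0.02],[0,0,-0.007],0.005],[[0.0035,-0.0005,0.0235],[0,0,-0.007],0.005],[[0.0035,-0.0005,0.0245],[0,0,-0.007],0.005],[[0.0035,-0.0005,0.0245],[0,0,-0.007],0.005]]' ;  python3 g.py
```

```text
time: 32.78
tool_pos: [522.9, 134.3, 196.2]
tcp_rot: [3.141, -0.0, 1.619]
contact_force: [-0.3, -0.5, -1.0]
grip_width: 13.9
t 32.78 tip [522.9 134.3  18.2] rot [ 3.141 -0.     1.619] jaw 2.8 w 13.9 F [-0.3 -0.5 -1. ]
```

```bash
python3 -m pendant '[[[0,0,0.001],[0,0,0],0.005],[[0,0,0.001],[0,0,0],0.02],[[0,0,0.001],[0,0,0],0.028],[[0,0,0.001],[0,0,0],0.028],[[0,0,0.001],[0,0,0],0.028],[[0,0,-0.02],[0,0,0],0.028],[[0,0,-0.06],[0,0,0],0.028],[[0,0,-0.1],[0,0,0],0.028],[[0,0,-0.13],[0,0,0],0.028],[[0,0,-0.13],[0,0,0],0.028]]' ;  python3 g.py 350,0,200,2.6
```

```text
time: 33.62
tool_pos: [524.1, 134.6, 332.5]
tcp_rot: [3.13, -0.001, 1.619]
contact_force: [0.6, -0.8, 0.1]
grip_width: 27.7
t 33.62 tip [524.1 134.6 154.5] rot [ 3.130e+00 -1.000e-03  1.619e+00] jaw 2.8 w 27.7 F [ 0.6 -0.8  0.1]
350,0,200,2.6 -> [-0.126  -0.1799 -0.0478] [ 0.0119 -0.0008  0.0028]
```

```bash
python3 -m pendant '[[[0.17,-0.2,-0.05],[0,0,0],0.028],[[0.17,-0.2,-0.05],[0,0,0],0.028],[[0.17,-0.2,-0.05],[0,0,0],0.028],[[0.17,-0.2,-0.05],[0,0,0],0.028],[[0.17,-0.2,-0.05],[0,0,0],0.028],[[0.17,-0.2,-0.05],[0,0,0],0.028],[[0.17,-0.2,-0.05],[0,0,0],0.028],[[0.17,-0.2,-0.05],[0,0,0],0.028],[[0.17,-0.2,-0.05],[0,0,0],0.028]]' 
python3 - <<'E'
from h import *
T=capture("top");S=capture("scene")
a=cv2.resize(T["color"][170:260,230:420,::-1],(780,370),interpolation=cv2.INTER_CUBIC)
b=cv2.resize(S["color"][130:290,240:400,::-1],(400,400));b=cv2.resize(b,(220,220))
cv2.imwrite("pics/fin.png",np.vstack([a,np.hstack([b,cv2.resize(S["color"][130:290,240:400,::-1],(220,220)),np.zeros((220,340,3),np.uint8)])]))
cv2.imwrite("pics/fin.png",np.vstack([a,cv2.copyMakeBorder(cv2.resize(S["color"][120:290,235:400,::-1],(223,230)),0,0,0,557,cv2.BORDER_CONSTANT)]))
def comp(c,P,f,z,name):
    u,v=proj(c,[P])[0].round().astype(int); m=f(c["color"].astype(int),cv2.cvtColor(c["color"],cv2.COLOR_RGB2HSV).astype(int)).astype(np.uint8)
    l=cv2.connectedComponents(m)[1];k=l[v,u]
    if k==0: print(name,"no",c["color"][v,u]);return
    cn=max(cv2.findContours((l==k).astype(np.uint8),cv2.RETR_EXTERNAL,cv2.CHAIN_APPROX_NONE)[0],key=cv2.contourArea).reshape(-1,2)
    Q=onz(c,cn,z)[:,:2].astype(np.float32)
    print(name,cv2.minEnclosingCircle(Q),cv2.minAreaRect(Q))
sat=lambda r,h:(h[...,1]<100)&(r.min(2)>95)
for n,c in(("top",T),("scene",S)):
    comp(c,[460.5,-144.3,59],sat,59,n+" stack")
    comp(c,[444,131,48],lambda r,h:(r.min(2)>190),48,n+" tin")
    comp(c,[522.5,150,18],lambda r,h:(r.min(2)>190)|((r[...,0]>140)&(r[...,1]<80)),18.5,n+" marker")
    comp(c,[673,-173,36],lambda r,h:(h[...,1]<256)&(r[...,0]>110),36,n+" soil"); comp(c,[637,304,26],sat,26,n+" weight")
E
```

```text
time: 34.37
tool_pos: [314.3, 294.9, 375.9]
tcp_rot: [3.141, -0.0, 1.621]
contact_force: [0.1, -0.3, 0.7]
grip_width: 28.0
top stack ((459.8252258300781, -139.4119110107422), 37.375179290771484) ((458.4032897949219, -139.52569580078125), (71.33724212646484, 69.08815002441406), 87.81196594238281)
top tin ((444.829833984375, 130.969970703125), 30.483930587768555) ((444.9260559082031, 131.95098876953125), (56.79777145385742, 58.05467224121094), 43.52558898925781)
top marker ((525.6549072265625, 133.72056579589844), 71.84497833251953) ((519.5967407226562, 133.94642639160156), (142.7044677734375, 57.151031494140625), 88.27362060546875)
top soil ((671.4381713867188, -171.24761962890625), 31.114316940307617) ((671.4277954101562, -171.862548828125), (55.729736328125, 60.54264450073242), 71.80264282226562)
top weight ((634.5220336914062, 299.755859375), 31.130983352661133) ((634.2733764648438, 300.4305725097656), (60.073326110839844, 60.41843032836914), 43.96845245361328)
scene stack ((449.022705078125, -152.3712158203125), 47.371376037597656) ((451.1920166015625, -145.2711181640625), (66.85868072509766, 85.01930236816406), 86.52581024169922)
scene tin ((443.8376159667969, 129.2240753173828), 29.07222557067871) ((444.61505126953125, 128.46292114257812), (54.634281158447266, 54.90761184692383), 6.266645908355713)
scene marker ((523.7630615234375, 137.33494567871094), 67.50894927978516) ((521.7518920898438, 137.16220092773438), (14.863019943237305, 134.93077087402344), 3.9900870323181152)
scene soil ((663.1177978515625, -181.052490234375), 41.447818756103516) ((663.8602294921875, -181.68215942382812), (82.22303771972656, 57.04240798950195), 49.696189880371094)
scene weight ((627.9198608398438, 289.7005920410156), 41.01728820800781) ((628.6137084960938, 289.01580810546875), (81.35633850097656, 55.72799301147461), 58.4275016784668)
```

```bash
python3 -c "
from plant import close_job
print(close_job())"
```

```text
the job is handed in; nothing more can be done
None
```

I built both kits and handed the job in at about 34.5 s of robot time. I have no verdict from the system.

**Blue carrier:** one stone lies in the seat, with the ring on it and the other stone on top. After each release the wrist picture put the piece within about 2 px (roughly 1–2 mm) of its predicted place.

**Yellow carrier:** the lidded tin stands in its well and the marker lies in the pen groove.
- **Tin:** the top and scene cameras put it at about (444.5, 130) mm; the well centre is at (444, 131).
- **Marker:** the scene camera put it at about (522, 137) mm, turned 4.0°; the groove centre is at (522.5, 134) with the carrier turned 2.6°.

The soil tin and the steel weight look unmoved in the top view, at about (671, -172) and (634, 300) mm.

**What went wrong or disagreed:**
- **First grasp:** my first grasp of a stone failed because, as far as I can tell, the gripper came down on a wooden knob (about 8 N). The stone did not move, and I picked it up with the jaws turned.
- **Wrist camera:** its fixes differed from the fixed cameras by a steady 1–3 mm.
- **Final stack check:** my automatic check of the stack gave no clean answer, because the stack ran together with the seat rim and ring side in both views. It rests on the last wrist picture.
- **Top-view marker check:** this outline also ran into its surroundings, so the marker's sideways position and angle rest on the scene view.
- **Scene fixes of soil tin and weight:** these came out up to about 15 mm away from the top view, because those outlines include the sides.
- **Final picture:** I could not view it, as the 16-picture limit was reached.

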